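# Find the index notch of the bar-knob head

## Robot

A 6-joint arm with a two-finger parallel gripper is mounted at the origin on the work surface; the furniture and walls round the work are solid. World frame = base frame: x ahead of the robot, y to its left, z up, the work surface at z = 0. Lengths are in m, angles in rad, forces in N, time in s.
With the tool pointing down it reaches from about 0.35 to 0.85 m from the base axis. Payload 8.1 kg.
Tool frame: the origin (TCP) lies at the very end of the fingers, on their centre line; the grasp point (between the pads) lies 19 mm behind it; z points along the fingers, y is the line along which they close (so a half turn about z gives the same grasp; the last joint's range is limited). The gripper opens to 93 mm and grips with 3 to 60 N. Pads are 15 mm wide; open, the fingers measure 128 mm over their backs; the gripper's body (75 mm by 188 mm) begins 65 mm behind the grasp point.
Start: joints at [1.119, 0.13, 1.488, -0, 1.523, -0.085], TCP at [0.215, 0.56, 0.219] pointing down, gripper open.
Joint ranges: [-2.96, 2.96], [-0.89, 2.26], [0.02, 2.5], [-1.34, 4.48], [0, 2.73], [-2.66, 2.66]. Speed limits (rad/s): [2.39, 2.39, 2.79, 3.14, 3.14, 3.14].

## Interface

Orientations are given as a rotation vector (axis times angle).
In Python, from plant import robot gives the robot as it stands.
- The arm moves only by the tool play_rows, never from a script. Its argument "deltas" is one flat list of numbers, 5 for each row, row after row: the shift along the tool's x, y, z in mm, then the turn about the tool's z in degrees, then the finger opening in mm, from 0 to 93. A call has 1 to 10 rows; each row shifts and turns the commanded pose from where the row before left it, along the tool's axes as they then stand; what a row does not reach is not made up. A row lasts 1/12 s, in which the tool goes at most 41.7 mm and 7.16 degrees, less where a joint would pass 70% of its speed; a pose out of reach is approached as far as the arm can. A call with a gripper value outside its range is refused whole. The fingers move at their own pace and stop on an object; "newtons" is the grip in N (left out, the last holds). Time passes only in rows, so rows that do not move let the fingers close. It gives the time, the measured TCP pose, the force, the opening and the grip force at its end, in the units of the state.
- robot.read_state(): the state, without advancing time (a new reading comes with each control period).
- robot.read_camera(name): name is "side" or "top"; returns a dict with "pixels" (384x512x3 uint8, blue, green, red), "mtx" (3x3 intrinsics, pixels), "eye" and "rotation" of the camera in the world. Camera axes: x right, y up, looking along -z (the intrinsics and any distortion apply to the point x, -y, -z); pixel columns grow to the right and rows downward; lengths in m; the calibration is good to about 2 mm. A picture is of the moment at which its call begins. There is no depth.
- robot.close_job(): hands the job in; it is judged then, once.
The state is a dict: "t": time; "q": joint angles; "dq": joint speeds; "joint_torque": joint torques, N m; "tool_pos": TCP position; "orientation": TCP orientation; "force": force on the tool from outside, world axes, zero at the start; "wrist_torque": the same for the moment, N m; "opening": finger opening in m; "gripper_force": force on a finger pad.
Only numpy, scipy, OpenCV 4.12 (cv2) and the standard library are available. Lean on these libraries where they do the work, as an engineer would, in place of code of your own. Each camera call takes 0.05 s, during which the arm holds its last target. There are 200 camera calls.

## Task

Two index heads stand on the jeweller's bench. Take the one with the straight bar knob and turn that knob clockwise, seen from above, until its spring pin drops right down into the hidden notch, then let go with the pin still down. Leave the head with the round knob alone.

Things in the scene. Friction and masses are not known exactly. Their poses are not given: they have to be found in the camera images.
- bar_grip (a point): Grip point of the dark steel bar knob, on its vertical axis, 92 mm above the bench; the point turns with the knob. The bar lies along the point's x: 46 long, 12 wide, 32 mm tall, from 12 mm above this point to 20 below. It stands on a fixed dark steel block, 116 x 112 x 40 mm, yawed up to 0.4 rad. Keep fingertips above 68 mm, clear of the pin beside it (top at 64 mm, 42 mm from the axis).
- index_knob (a joint): Angle of the bar knob, rad, growing clockwise from above; starts within 0.15 of 0. The notch is hidden between 0.6 and 1.1, elsewhere each time. Turning takes 0.06 N m; at the notch it dips, the knob is drawn on 8 degrees as the pin falls, has 8 degrees of play, then takes 0.2 N m up a ramp that lifts the pin out 16 degrees on. Let go in the notch, it stays. If passed, it can be turned back in.
- index_pin (a joint): How far the spring pin has dropped, m: 0 raised, 0.012 right down in the notch. The pin is a steel button 15 mm across over a brass collar on top of the block, on the robot's side of the bar knob, 42 mm from the knob's axis. Raised, the button's underside is 12 mm above the collar (its top 64 mm above the bench); home, it sits on the collar.
- round_knob (a joint): Angle, rad, of the round knurled knob (42 mm across, its top 102 mm above the bench) on the other index head, whose block and pin look the same; that head stands 0.17 to 0.34 m to the left or right of the bar-knob head. 0 at the start; leave it.

How it is judged:
At the end, for the whole second after the job is handed in: The spring pin of the bar-knob head is down in its notch (dropped at least 9 of its 12 mm) and the knob is at rest (value of joint index_pin above 0.009 m and velocity of joint index_knob between -0.1 and 0.1 rad/s); the robot touches nothing.
It fails at once if the round knob of the other head is turned more than 0.15 rad (value of joint round_knob above 0.15 rad or value of joint round_knob below -0.15 rad).
It also fails if it takes over 35 s, if anything falls off the work surface, if the arm or the gripper's body presses on something with over 40 N, if the wrist force passes 120 N, or if a joint passes its speed limit or range.

## Working session

There is one attempt and no reset: what is moved stays moved. The work goes in short steps, Python scripts to look and compute and a tool call to move; the robot and the scene stay as the last step left them, time stands still between calls to the robot, and variables do not carry over. Pictures are saved under pics/ and viewed, at most 10 in all, crops included, and the job is handed in when it is done.

Besides the shell and the picture viewer there is one more tool, called after "Request:" as name(argument=value, ...) on one line, values as JSON. play_rows: Moves the arm, as the interface text tells. Its arguments: {"type":"object","properties":{"deltas":{"type":"array"},"newtons":{"type":"number"}},"required":["deltas"]}

```bash
mkdir -p pics
cat > h.py <<'E'
import numpy as np, cv2
from plant import robot
def snap(n,f):
    c=robot.read_camera(n); cv2.imwrite(f,c["pixels"]); return c
def plane(c,u,v,z):
    d=np.linalg.inv(c["mtx"])@np.array([u,v,1.]); d=np.array(c["rotation"])@(d*[1,-1,-1])
    e=np.array(c["eye"]); return e+d*(z-e[2])/d[2]
E
python3 - <<'E'
from h import *
import pickle
cs={}
for n in("top","side"):
    c=snap(n,f"pics/{n}0.png"); cs[n]=c; print(n,{k:np.round(v,3).tolist() for k,v in c.items() if k!="pixels"})
pickle.dump(cs,open("c0.pkl","wb"))
s=robot.read_state(); print(s)
E
```

```text
top {'mtx': [[484.135, 0.0, 249.651], [0.0, 484.135, 189.973], [0.0, 0.0, 1.0]], 'eye': [0.287, -0.023, 1.035], 'rotation': [0.12, -0.171, -1.558]}
side {'mtx': [[407.463, 0.0, 252.908], [0.0, 407.463, 184.629], [0.0, 0.0, 1.0]], 'eye': [0.458, 0.661, 0.563], 'rotation': [0.013, -1.45, -2.721]}
{'t': 0.1, 'q': array([ 1.11859352e+00,  1.31076998e-01,  1.48919705e+00, -2.60514303e-05,
        1.52299911e+00, -8.53830004e-02]), 'dq': array([ 0.00199368, -0.00062877, -0.00235571,  0.00020904,  0.00071396,
       -0.00092208]), 'joint_torque': array([ 1.32821286e-03, -5.61343038e+01, -4.93094087e+01,  7.70263933e-02,
        2.92349397e-02, -1.12293637e-05]), 'tool_pos': array([0.21493714, 0.55961647, 0.21768287]), 'orientation': array([-5.72895187e-01, -3.08848550e+00,  2.55545889e-03]), 'force': array([-0.3466455 ,  0.20973582,  0.05528154]), 'wrist_torque': array([-0.00922237, -0.01476141, -0.02792929]), 'gripper_force': 0.0, 'opening': 0.09305693840047728}
```

```bash
sed -i 's/np.array(c\["rotation"\])@/cv2.Rodrigues(np.array(c["rotation"]))[0]@/' h.py; grep -n Rodr h.py
```

```text
6:    d=np.linalg.inv(c["mtx"])@np.array([u,v,1.]); d=cv2.Rodrigues(np.array(c["rotation"]))[0]@(d*[1,-1,-1])
```

View pics/top0.png

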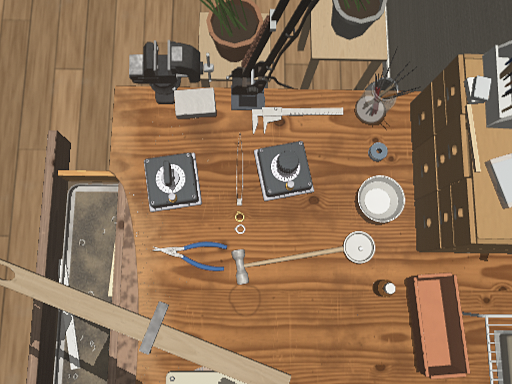

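View pics/side0.png

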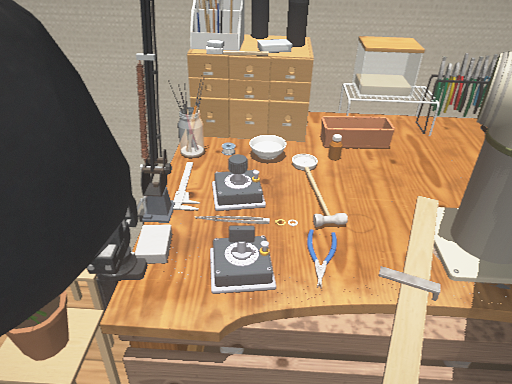

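Run:
```python
from h import *
import pickle
cs=pickle.load(open("c0.pkl","rb"))
print(plane(cs["top"],172,181,.1),plane(cs["top"],287,160,.1),plane(cs["side"],242,232,.1))
a=cs["top"]["pixels"][140:220,130:215]; b=cs["side"]["pixels"][205:300,195:290]
f=lambda a:cv2.resize(a,(400,400*a.shape[0]//a.shape[1]),interpolation=cv2.INTER_CUBIC)
A,B=f(a),f(b); h=min(len(A),len(B)); cv2.imwrite("pics/z.png",np.hstack([A[:h],B[:h]])); print(A.shape,B.shape)
```

```text
[0.47943363 0.09975536 0.1       ] [ 0.52475652 -0.12704489  0.1       ] [0.49744809 0.1216236  0.1       ]
(376, 400, 3) (400, 400, 3)
```

View pics/z.png

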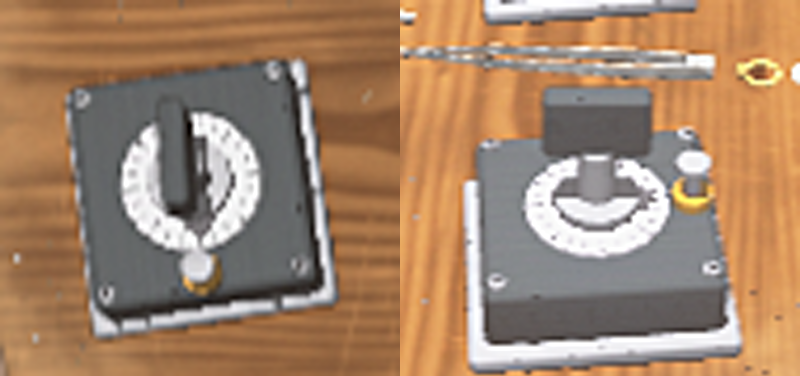

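Run:
```python
from h import *
import pickle
cs=pickle.load(open("c0.pkl","rb"))
T=lambda u,v,z:plane(cs["top"],130+(u+.5)/4.706-.5,140+(v+.5)/4.706-.5,z)*1000
S=lambda u,v,z:plane(cs["side"],195+(u-400+.5)/4.21-.5,205+(v+.5)/4.21-.5,z)*1000
p=lambda n,a:print(n,np.round(a,1))
p("bar top T",T(174,152,.104)); p("ends",[T(171,97,.104),T(178,208,.104)])
p("bar top S",S(598,94,.104)); p("S ends",[S(545,94,.104),S(651,93,.104)])
p("dial T",T(190,180,.041)); p("dial S",S(597,207,.041))
sc=[T(82,97,.04),T(273,70,.04),T(301,263,.04),T(107,292,.04)]
p("screws",sc); p("mean",np.mean(sc,0))
sc=[S(489,145,.04),S(686,133,.04),S(712,267,.04),S(497,281,.04)]; p("S",np.mean(sc,0)); p("S",sc)
p("pin T",T(200,264,.064)); p("pin S",S(694,160,.064))
from scipy.spatial.transform import Rotation as R
s=robot.read_state(); print(np.round(R.from_rotvec(s["orientation"]).as_matrix(),3))
```

```text
bar top T [496.7 110.4 104. ]
ends [[520.2 112.5 104. ]
 [472.9 107.9 104. ]]
bar top S [498.8 112.9 104. ]
S ends [[520.6 114.6 104. ]
 [476.9 110.5 104. ]]
dial T [498.2 111.9  41. ]
dial S [498.8 113.7  41. ]
screws [[535.7 161.4  40. ]
 [549.3  76.8  40. ]
 [461.5  62.   40. ]
 [447.7 146.6  40. ]]
mean [498.6 111.7  40. ]
S [499.4 110.4  40. ]
S [[551.   76.3  40. ]
 [461.9  61.   40. ]
 [448.  144.8  40. ]
 [536.7 159.5  40. ]]
pin T [456.4 103.2  64. ]
pin S [457.7 105.8  64. ]
[[-0.933  0.359 -0.001]
 [ 0.359  0.933 -0.002]
 [ 0.    -0.002 -1.   ]]
```

Request:
play_rows(deltas=[-30,-22,0,0,50,-30,-22,0,0,50,-30,-22,0,0,50,-30,-22,0,0,50,-30,-22,0,0,50,-30,-22,0,0,50,-30,-22,0,0,50,-30,-22,0,0,50,-30,-22,0,0,50,-30,-22,0,0,50], newtons=25)

```text
t: 0.93
tool_pos: [0.4167, 0.2454, 0.2184]
orientation: [-0.573, -3.089, 0.0]
force: [1.1, 0.9, 0.1]
opening: 0.0504
gripper_force: 0.0
```

Request:
play_rows(deltas=[-30,-24,0,0,50,-30,-24,0,0,50,-30,-24,0,0,50,-30,-24,0,0,50,-5,0,0,-5.3,50,0,0,0,-5.3,50,0,0,0,-5.3,50,0,0,0,-5.3,50,0,0,0,-5.3,50,0,0,0,0,50])

```text
t: 1.77
tool_pos: [0.4983, 0.1125, 0.2181]
orientation: [0.157, -3.137, 0.0]
force: [0.7, 0.3, 0.6]
opening: 0.0501
gripper_force: 0.0
```

```bash
cat >> h.py <<'E'
from scipy.spatial.transform import Rotation as R
def st(tx=498.,ty=111.8,tz=76.,yaw=95.4):
    s=robot.read_state(); M=R.from_rotvec(s["orientation"]).as_matrix(); d=np.array([tx,ty,tz])-s["tool_pos"]*1000
    y=np.degrees(np.arctan2(M[1,1],M[0,1])); print("t",round(s["t"],2),"pos",np.round(s["tool_pos"]*1000,1),"yaw",round(y,2),"d_tool",np.round(M.T@d,1),"turn",round(y-yaw,2),"F",np.round(s["force"],1),"T",np.round(s["wrist_torque"],3),"open",round(s["opening"]*1000,1),"g",round(s["gripper_force"],1))
E
python3 -c "from h import *; st()"
```

```text
t 1.77 pos [498.3 112.5 218.1] yaw 95.72 d_tool [  0.2  -0.7 142.1] turn 0.32 F [0.7 0.3 0.6] T [ 0.049 -0.063  0.001] open 50.1 g 0.0
```

Request:
play_rows(deltas=[0,-0.5,25,0.3,50,0,0,25,0,50,0,0,25,0,50,0,0,25,0,50,0,0,20,0,50,0,0,12,0,50,0,0,10,0,50,0,0,0,0,50])

```text
t: 2.43
tool_pos: [0.4972, 0.1121, 0.0746]
orientation: [0.14, -3.135, 0.0]
force: [-0.2, 0.4, 0.0]
opening: 0.0503
gripper_force: 0.0
```

Run:
```python
from h import *
st()
a=snap("side","pics/s1.png")["pixels"][190:290,190:290]
b=snap("top","pics/t1.png")["pixels"][130:230,120:220]
cv2.imwrite("pics/z1.png",cv2.resize(np.hstack([a,b]),(800,400),interpolation=cv2.INTER_CUBIC))
```

```text
t 2.43 pos [497.2 112.1  74.6] yaw 95.11 d_tool [-0.7 -0.3 -1.4] turn -0.29 F [-0.2  0.4  0. ] T [ 0.017 -0.045 -0.008] open 50.3 g 0.0
```

View pics/z1.png

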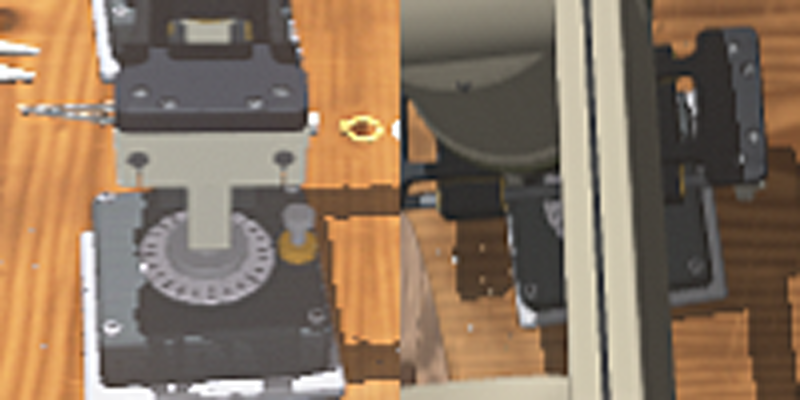

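Request:
play_rows(deltas=[0,0,0,0,9,0,0,0,0,9,0,0,0,0,9,0,0,0,0,9,0,0,0,0,9,0,0,0,0,9,0,0,0,0,9,0,0,0,0,9], newtons=20)

```text
t: 3.2
tool_pos: [0.499, 0.1098, 0.0769]
orientation: [-0.141, 3.138, -0.006]
force: [0.9, -12.4, 2.1]
opening: 0.0116
gripper_force: 20.0
```

```bash
python3 -c "from h import *; st()"
```

```text
t 3.2 pos [499.  109.8  76.9] yaw 95.15 d_tool [0.9 2.1 0.9] turn -0.25 F [  0.9 -12.4   2.1] T [-1.908 -0.075 -0.027] open 11.6 g 20.0
```

Request:
play_rows(deltas=[0,-1.2,0,0,9,0,-1.2,0,0,9,0,0,0,0,9])

```text
t: 3.45
tool_pos: [0.4991, 0.1097, 0.0769]
orientation: [-0.142, 3.138, 0.0]
force: [-0.3, -1.5, 1.2]
opening: 0.0118
gripper_force: 20.0
```

```bash
python3 -c "from h import *; st()"
```

```text
t 3.45 pos [499.1 109.7  76.9] yaw 95.17 d_tool [0.9 2.2 0.9] turn -0.23 F [-0.3 -1.5  1.2] T [-0.276  0.032 -0.126] open 11.8 g 20.0
```

Request:
play_rows(deltas=[0,0,0,2,9,0,0,0,3,9,0,0,0,3,9,0,0,0,3,9,0,0,0,3,9,0,0,0,3,9,0,0,0,2,9,0,0,0,1,9,0,0,0,0,9])

```text
t: 4.2
tool_pos: [0.499, 0.1093, 0.0769]
orientation: [0.406, 3.115, -0.002]
force: [-0.9, -5.1, 4.1]
opening: 0.0118
gripper_force: 20.0
```

```bash
cat >> h.py <<'E'
def pin():
    c=robot.read_camera("side")["pixels"]; return c
E
python3 -c "
from h import *; st(); p=pin(); cv2.imwrite('pics/s2.png',p)"
```

```text
t 4.2 pos [499.  109.3  76.9] yaw 75.15 d_tool [1.6 2.2 0.9] turn -20.25 F [-0.9 -5.1  4.1] T [-0.918  0.114  0.002] open 11.8 g 20.0
```

Request:
play_rows(deltas=[0,-0.8,0,2,9,0,0,0,2,9,0,0,0,2,9,0,0,0,2,9,0,0,0,0,9])

```text
t: 4.67
tool_pos: [0.499, 0.1091, 0.0769]
orientation: [0.623, 3.078, 0.0]
force: [1.1, -2.7, 3.1]
opening: 0.0123
gripper_force: 20.0
```

```bash
python3 -c "from h import *; st()"
```

```text
t 4.67 pos [499.  109.1  76.9] yaw 67.13 d_tool [1.9 2.1 0.9] turn -28.27 F [ 1.1 -2.7  3.1] T [-0.528 -0.059 -0.077] open 12.3 g 20.0
```

Request:
play_rows(deltas=[0,0,0,2,9,0,0,0,2,9,0,0,0,0,9])

```text
t: 4.92
tool_pos: [0.4989, 0.109, 0.0769]
orientation: [0.728, 3.055, 0.0]
force: [0.7, -3.4, 2.3]
opening: 0.012
gripper_force: 20.0
```

```bash
python3 -c "from h import *; st()"
```

```text
t 4.92 pos [498.9 109.   76.9] yaw 63.18 d_tool [2.1 2.1 0.9] turn -32.22 F [ 0.7 -3.4  2.3] T [-0.584  0.015 -0.062] open 12.0 g 20.0
```

Request:
play_rows(deltas=[0,0,0,2,9,0,0,0,2,9,0,0,0,0,9])

```text
t: 5.17
tool_pos: [0.4989, 0.1089, 0.0769]
orientation: [0.834, 3.028, -0.0]
force: [0.2, -2.2, 3.8]
opening: 0.0118
gripper_force: 20.0
```

Run:
```python
from h import *
st(); p=pin()
a=cv2.imread("pics/s1.png")
f=lambda a:a[225:265,245:285]
cv2.imwrite("pics/z2.png",cv2.resize(np.hstack([f(a),f(p)]),(640,320),interpolation=cv2.INTER_CUBIC))
```

```text
t 5.17 pos [498.9 108.9  76.9] yaw 59.21 d_tool [2.2 2.  0.9] turn -36.19 F [ 0.2 -2.2  3.8] T [-0.65  -0.031 -0.123] open 11.8 g 20.0
```

View pics/z2.png

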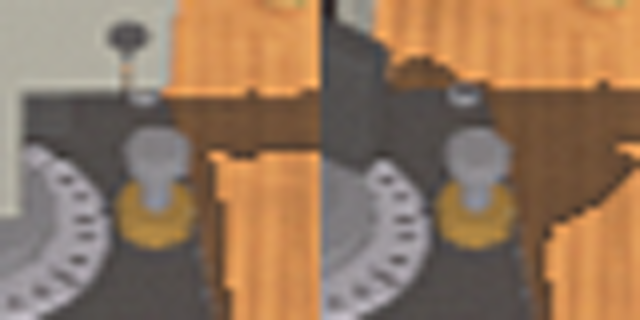

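```bash
cat >> h.py <<'E'
def drop():
    t=cv2.imread("pics/s1.png")[239:249,258:272]; p=pin(); cv2.imwrite("pics/last.png",p)
    r=cv2.matchTemplate(p[233:262,254:276],t,cv2.TM_CCOEFF_NORMED); _,m,_,l=cv2.minMaxLoc(r)
    st(); print("pin dx,dy px",l[0]-4,l[1]-6,round(m,3),"at raised",round(float(r[6,4]),3))
E
python3 -c "from h import *; drop()"
```

```text
t 5.27 pos [498.9 109.   76.9] yaw 59.32 d_tool [2.2 2.  0.9] turn -36.08 F [ 0.7 -3.3  5. ] T [-0.684  0.014 -0.193] open 11.6 g 20.0
pin dx,dy px 0 0 0.962 at raised 0.962
```

Request:
play_rows(deltas=[0,0,0,2,9,0,0,0,2,9,0,0,0,0,9])

```text
t: 5.52
tool_pos: [0.4988, 0.1089, 0.0769]
orientation: [0.94, 2.997, -0.0]
force: [0.3, -3.7, 6.0]
opening: 0.0119
gripper_force: 20.1
```

```bash
python3 -c "from h import *; drop()"
```

```text
t 5.57 pos [498.9 108.9  76.9] yaw 55.26 d_tool [2.3 1.9 0.9] turn -40.14 F [ 0.8 -3.4  5.4] T [-0.749  0.032 -0.317] open 11.8 g 20.1
pin dx,dy px 0 2 0.923 at raised 0.778
```

Request:
play_rows(deltas=[0,0,0,2,9,0,0,0,2,9,0,0,0,0,9])

```text
t: 5.82
tool_pos: [0.4988, 0.1088, 0.0769]
orientation: [1.044, 2.963, -0.0]
force: [-0.8, -4.3, 5.0]
opening: 0.012
gripper_force: 20.0
```

```bash
python3 -c "from h import *; drop()"
```

```text
t 5.87 pos [498.8 108.8  76.9] yaw 51.27 d_tool [2.5 1.8 0.9] turn -44.13 F [-0.6 -4.   5.6] T [-0.813  0.118 -0.068] open 12.0 g 20.0
pin dx,dy px 0 4 0.866 at raised 0.486
```

Request:
play_rows(deltas=[0,0,0,2,9,0,0,0,2,9,0,0,0,0,9])

```text
t: 6.12
tool_pos: [0.4988, 0.1088, 0.077]
orientation: [1.147, 2.924, -0.001]
force: [0.0, -5.0, 4.2]
opening: 0.012
gripper_force: 20.0
```

```bash
python3 -c "from h import *; drop()"
```

```text
t 6.17 pos [498.8 108.8  77. ] yaw 47.27 d_tool [2.6 1.7 1. ] turn -48.13 F [-1.  -3.9  6.1] T [-0.827  0.219 -0.056] open 11.9 g 20.0
pin dx,dy px 0 4 0.866 at raised 0.48
```

Request:
play_rows(deltas=[0,0,0,2,9,0,0,0,1,9,0,0,0,0,9])

```text
t: 6.42
tool_pos: [0.4987, 0.1087, 0.0769]
orientation: [1.221, 2.894, -0.001]
force: [-2.0, -5.1, 6.1]
opening: 0.0117
gripper_force: 20.0
```

Run:
```python
from h import *
drop()
f=lambda a:a[225:265,245:285]
cv2.imwrite("pics/z3.png",cv2.resize(np.hstack([f(cv2.imread("pics/s1.png")),f(cv2.imread("pics/last.png"))]),(640,320),interpolation=cv2.INTER_CUBIC))
```

```text
t 6.47 pos [498.7 108.7  77. ] yaw 44.29 d_tool [2.7 1.6 0.9] turn -51.11 F [-0.9 -4.6  6.3] T [-0.954  0.246 -0.004] open 11.9 g 20.0
pin dx,dy px 0 4 0.866 at raised 0.481
```

View pics/z3.png

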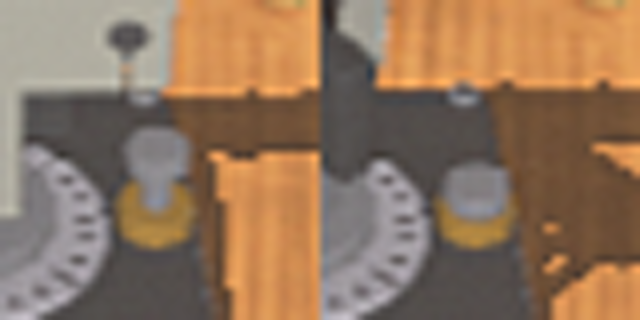

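Request:
play_rows(deltas=[-0.3,-0.3,0,-1.5,9,-0.3,-0.3,0,-1.5,9,0,0,0,0,9,0,0,0,0,18,0,0,0,0,30,0,0,0,0,45,0,0,0,0,45], newtons=5)

```text
t: 7.05
tool_pos: [0.4982, 0.1083, 0.0762]
orientation: [-1.146, -2.924, 0.0]
force: [-0.4, 0.4, 0.7]
opening: 0.0335
gripper_force: 0.0
```

```bash
python3 -c "from h import *; drop()"
```

```text
t 7.1 pos [498.3 108.3  76.3] yaw 47.19 d_tool [2.6 2.4 0.3] turn -48.21 F [-0.   0.  -0.4] T [-0.008  0.028  0.022] open 37.4 g 0.0
pin dx,dy px 0 4 0.863 at raised 0.48
```

Request:
play_rows(deltas=[0,0,-10,0,45,0,0,-20,0,45,0,0,-25,0,45,0,0,-25,0,45,0,0,-25,0,45,0,0,-25,0,45,0,0,-15,0,45,0,0,0,0,45,0,0,0,0,45])

```text
t: 7.85
tool_pos: [0.4993, 0.1083, 0.223]
orientation: [1.146, 2.923, 0.002]
force: [0.2, -0.5, -0.2]
opening: 0.045
gripper_force: 0.0
```

Run:
```python
from h import *
drop()
p=cv2.imread("pics/last.png"); f=lambda a:a[215:285,205:285]
cv2.imwrite("pics/z4.png",cv2.resize(f(p),(640,560),interpolation=cv2.INTER_CUBIC))
```

```text
t 7.9 pos [498.5 108.2 221.4] yaw 47.18 d_tool [  2.8   2.3 145.4] turn -48.22 F [-0.2 -0.2 -0.1] T [0.009 0.052 0.015] open 45.2 g 0.0
pin dx,dy px 0 4 0.865 at raised 0.477
```

View pics/z4.png

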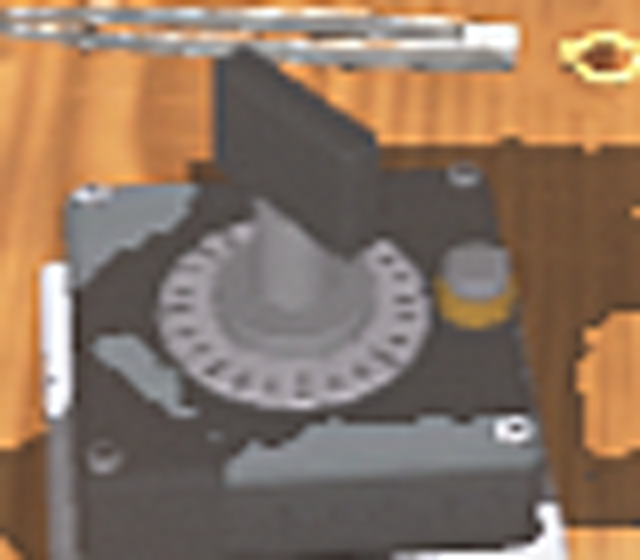

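The picture shows the pin button at crop (477,268) sitting on its brass collar. The bar is turned about 48° and the gripper is well clear.

```bash
python3 -c "from plant import robot; print(robot.close_job())"
```

```text
the job is handed in; nothing more can be done
None
```

I turned the bar knob about 48° clockwise until its pin dropped onto the collar, let go with the pin still down, and handed the job in at about 8 s; the round knob was not touched, and no verdict came back.

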